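# Open the battery cage on the repair bench by its gravity latch

### The job

Open the gate of the battery cage: press its thumb lever down until the latch bar has risen out of its catch, and with the bar held up swing the gate towards you, going by feel and never forcing lever, bar or gate (stay well under 20 N), and without touching the bar itself or swinging the gate fast. Leave the gate standing wide open, about square to the cage front, let go of it so that the bar has dropped back to level, and leave everything else where it is.

Things in the scene. Friction and masses are not known exactly. Their poses are not given: they have to be found in the camera images.
- cage: Dark steel mesh battery cage fixed to the bench, 202 mm deep, 260 wide, roof 165 above its origin. Origin at the bottom of its front, in the closed gate's plane, 130 mm right (-y) of the hinge axis; +x into the cage, z up; the front looks to -x. On the front post at y = -105 mm stands the steel catch: a fixed fitting whose height differs from cage to cage and is not measured.
- gate_hinge (a point): Point on the gate's vertical hinge axis, 205 mm above the cage's origin, level with the latch pin. It turns with the gate: the gate extends 213 mm from it along its own -y axis. The gate's top rail is 35 mm below this point.
- gate (a joint): Gate swing in rad: 0 shut, grows as its free edge swings out towards the robot (to cage -x, clockwise seen from above), stops at 1.75. Friction hinge (about 0.1 N m): it stays where it is left.
- latch (a joint): Rocking of the latch (thumb lever and bar, one rigid piece) on its pin in the gate, rad: 0 at rest, bar level; grows as the thumb lever is pressed down and the bar rises; gravity returns it. The bar is free of the catch from 0.06 to 0.38, differing from cage to cage; 3 to 4 mm more pressing brings it up against the catch's hood, a hard stop that must be met gently.
- thumb: Thumb lever: square steel tray above the gate's top rail, 44x44 mm inside, rim 10 mm high, open upwards, for shut fingertips to press into. Origin: centre of the floor's upper face, 90 mm from the hinge axis, 70 mm from the latch pin on its hinge side. z is the floor's normal; at rest it tilts 0.15 rad, higher at the hinge side. Takes about 1 to 4 N to press until the bar meets the hood.
- bar: Latch bar: steel, 14 mm thick, 18 high, with a weight block; reaches 80 mm from the latch pin (160 mm from the hinge axis, along the gate's x) away from the hinge, along its own -y. Origin on the pin. Its end lies in the catch behind an upright lip and below a hood; with the bar up, the gate must swing 0.12 rad for it to be clear of both.
- pack_a: black battery pack 100x65x18 mm lying inside the cage; origin under its centre
- pack_b: black battery pack 90x60x12 mm lying inside the cage; origin under its centre
- meter: yellow multimeter 75x150x32 mm (40 mm at its dial) lying on the cage roof; origin under its centre
- phone: black phone 72x148x9 mm lying on the mat in front of the gate, low enough for the gate to pass over it; origin under its centre
- plugs: cardboard box of barrel plugs 130x100x45 mm on the mat; origin under its centre
- loupe: white eye loupe, 56 mm across, 46 mm tall, on the mat; origin under its centre
- flux: small flux jar, 48 mm across, 45 mm tall, on the mat; origin under its centre
- driver: orange-handled screwdriver 170 mm long, 26 mm thick, lying on the mat; origin under its middle

How it is judged (in metres and radians):
On the way, in this order (a step that is already met when the one before it is completed fails the run):
1. the gate has come out of the catch (value of joint gate above 0.15 rad), for 0.1 s.
2. the gate is wide open (value of joint gate above 1.2 rad), for 0.2 s.
At the end, for the whole second after the job is handed in: The gate stands still, open by more than 1.2 rad (69 degrees), and the latch bar has dropped back to within 0.04 rad of level (value of joint gate above 1.2 rad and value of joint latch below 0.04 rad and velocity of joint gate between -0.05 and 0.05 rad/s); the robot touches nothing.
It fails at once if the thumb lever is forced with more than 30 N (contact force between thumb and anything else above 30 N).
It fails at once if the latch bar is forced against the catch with more than 30 N (contact force between bar and anything else above 30 N).
It fails at once if the robot handles the latch bar itself (more than 3 N) (contact force between bar and the fingers above 3 N or contact force between bar and the arm above 3 N).
It fails at once if the gate is swung faster than 2 rad/s (velocity of joint gate above 2 rad/s).
It fails at once if a bystander is moved by more than 25 mm (distance of any of pack_a, pack_b, meter, phone, plugs, loupe, flux, driver from where it was at the start of the episode above 0.025 m).
It also fails if it takes over 61 s, if anything falls off the work surface, if the arm or the gripper's body presses on something with over 40 N, if the wrist force passes 120 N, or if a joint passes its speed limit or range.

### The arm

A 6-joint arm with a two-finger parallel gripper is mounted at the origin on the work surface. World frame = base frame: x ahead of the robot, y to its left, z up, the work surface at z = 0. Lengths are in m, angles in degrees, forces in N, time in s.
With the tool pointing down it reaches from about 0.3 to 0.75 m from the base axis. Payload 8.5 kg.
Tool frame: the origin (TCP) lies between the finger pads; the fingertips stand env.finger_overhang ahead of it and the grasp point (between the pads) lies 2 mm behind it (env.finger_overhang is the distance from the TCP to the fingertips, in m); z points along the fingers, y is the line along which they close (so a half turn about z gives the same grasp; the last joint's range is limited). The gripper opens to 85 mm and grips with 20 to 120 N. Pads are 22 mm wide; open, the fingers measure 114 mm over their backs; the gripper's body (76 mm by 85 mm) begins 54 mm behind the grasp point. The pads swing forward as they close: fully open they stand 13 mm farther back than shut.
Start: joints at [-85.732, 21.807, 74.336, -0, 83.858, -12.336], TCP at [0.157, -0.527, 0.248] pointing down, gripper open.
Joint ranges: [-178.18, 178.18], [-50.72, 133.34], [12.68, 142.11], [-81.47, 261.47], [9.98, 163.14], [-165.26, 165.26]. Speed limits (degrees/s): [136.94, 136.94, 180, 180, 180, 180].

### API

Orientations are given as a 3x3 rotation matrix whose columns are the frame's x, y, z axes.
In Python, from rig import env gives the robot as it stands. The module is installed in compiled form; this text tells all that it offers.
- The arm moves only by the tool jog_arm, never from a script. Its arguments are lists of equal length, an entry for each row: "hand": the finger opening in m, from 0 to 0.0854; "travel": the shift along the world's x, y, z in m, a list of three; "yaw": the turn about the world's z in rad. A call has exactly 5 rows; each row shifts and turns the commanded pose from where the row before left it; what a row does not reach is not made up. A row lasts 1/8 s, in which the tool goes at most 62.5 mm and 10.7 degrees, less where a joint would pass 70% of its speed; a pose out of reach is approached as far as the arm can. A call is refused whole if a number of a shift passes 0.0625 or a number of a turn 0.188, either way. A call with a gripper value outside its range is refused whole. The fingers move at their own pace and stop on an object; "grip_force" is the grip in N (left out, the last holds). Time passes only in rows, so rows that do not move let the fingers close, or fill a call up. It gives the time, the measured TCP pose, the force, the opening and the grip force at its end, in the units of the state.
- env.observe(): the state, without advancing time (a new reading comes with each control period).
- env.get_image(name): name is "scene" or "top" or "wrist"; returns the picture (384x512x3 uint8, red, green, blue); there is no depth.
- env.calibration(name): a dict with "fx", "fy", "cx", "cy" (pixels), "k1" (the pictures are not rectified: a ray, as slopes to the right and down, at radius r is drawn at 1 + k1 r^2 times it, then the intrinsics apply), "position" and "rotation" of the camera in the world; the wrist camera has in their place "hand_eye" (4x4, takes a point from camera to tool coordinates, whose origin is the TCP and whose axes are the flange's). Camera axes: x right, y down, z forward; pixel columns grow to the right and rows downward; lengths in m; the calibration is good to about 2 mm. A picture is of the moment at which its call begins: read the wrist's pose just before it. calibration takes no time and is no camera call.
- env.close_job(): hands the job in; it is judged then, once.
The state is a dict: "time_s": time; "q": joint angles; "qvel": joint speeds; "joint_efforts": joint torques, N m; "position": TCP position; "tool_rot": TCP orientation; "ft_force": force on the tool from outside, world axes, zero at the start; "wrist_torque": the same for the moment, N m; "grip_width": finger opening in m; "gripper_force": force on a finger pad.
Only numpy, scipy, OpenCV 4.12 (cv2) and the standard library are available. Lean on these libraries where they do the work, as an engineer would, in place of code of your own. Each camera call takes 0.05 s, during which the arm holds its last target. There are 200 camera calls.

## Working session

There is one attempt and no reset: what is moved stays moved. The work goes in short steps, Python scripts to look and compute and a tool call to move; the robot and the scene stay as the last step left them, time stands still between calls to the robot, and variables do not carry over. Pictures are saved under pics/ and viewed, at most 10 in all, crops included, and the job is handed in when it is done.

Besides the shell and the picture viewer there is one more tool, called after ">>>" as name([rows], argument=value, ...), one row to a line, values as JSON. jog_arm: Moves the arm, as the interface text tells. Its arguments: {"type":"object","properties":{"hand":{"type":"array"},"travel":{"type":"array"},"yaw":{"type":"array"},"grip_force":{"type":"number"}},"required":["hand","travel","yaw"]}

```bash
mkdir -p pics; cat > h.py <<'E'
from rig import env
import numpy as np, cv2
def snap(n,f):
    im=env.get_image(n); cv2.imwrite(f'pics/{f}.png',im[:,:,::-1]); return im
def cam(n):
    c=env.calibration(n)
    if 'hand_eye' in c:
        s=env.observe();H=np.array(c['hand_eye']);R=np.array(s['tool_rot']);p=np.array(s['position'])
        return c,p+R@H[:3,3],R@H[:3,:3]
    return c,np.array(c['position']),np.array(c['rotation'])
def ray(n,u,v):
    c,p,R=cam(n)
    K=np.array([[c['fx'],0,c['cx']],[0,c['fy'],c['cy']],[0,0,1]])
    x=np.array([(u-c['cx'])/c['fx'],(v-c['cy'])/c['fy']]);d=x.copy()
    for _ in range(20): d=x/(1+c['k1']*(d@d))
    r=R@np.array([d[0],d[1],1]);return p,r/np.linalg.norm(r)
def onz(n,u,v,z):
    p,r=ray(n,u,v);return p+r*(z-p[2])/r[2]
def tri(n1,a,n2,b):
    p,r=ray(n1,*a);q,s=ray(n2,*b)
    t=np.linalg.lstsq(np.c_[r,-s],q-p,rcond=None)[0]
    A=p+r*t[0];B=q+s*t[1];return (A+B)/2,np.linalg.norm(A-B)
def proj(n,P):
    c,p,R=cam(n);x=R.T@(np.array(P)-p);d=x[:2]/x[2];d=d*(1+c['k1']*(d@d))
    return c['fx']*d[0]+c['cx'],c['fy']*d[1]+c['cy']
E
python3 - <<'E'
from h import *
np.set_printoptions(precision=3,suppress=True)
for n in('scene','top','wrist'): snap(n,n+'0'); c,p,R=cam(n); print(n,p,R[:,2],c['fx'])
print(env.finger_overhang, env.observe())
E
```

```text
scene [0.119 0.355 0.993] [ 0.465 -0.352 -0.813] 432.9817853154973
top [ 0.405 -0.003  1.06 ] [ 0.202  0.012 -0.979] 358.16504847532815
wrist [ 0.224 -0.507  0.373] [-0.259 -0.076 -0.963] 305.13107114301226
0.017 {'time_s': 0.15, 'q': array([-85.732,  21.834,  74.371,  -0.001,  83.858, -12.335]), 'qvel': array([-0.005, -0.099, -0.229,  0.044,  0.14 , -0.079]), 'joint_efforts': array([  0.002, -44.863, -23.134,  -0.   ,   0.004,  -0.   ]), 'position': array([ 0.157, -0.527,  0.248]), 'tool_rot': array([[ 0.958,  0.286, -0.   ],
       [ 0.286, -0.958,  0.001],
       [ 0.   , -0.001, -1.   ]]), 'ft_force': array([-0.744, -0.273, -0.598]), 'wrist_torque': array([-0.019, -0.016, -0.06 ]), 'gripper_force': 0.0, 'grip_width': 0.08560631569322617}
```

View pics/scene0.png

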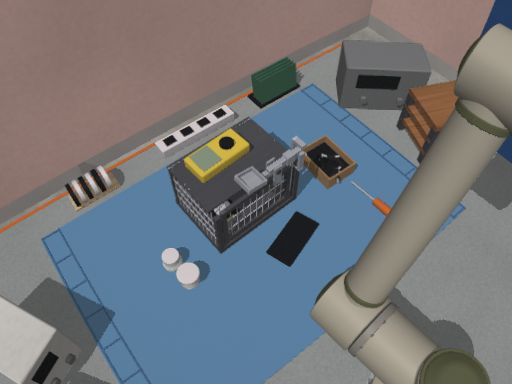

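View pics/top0.png

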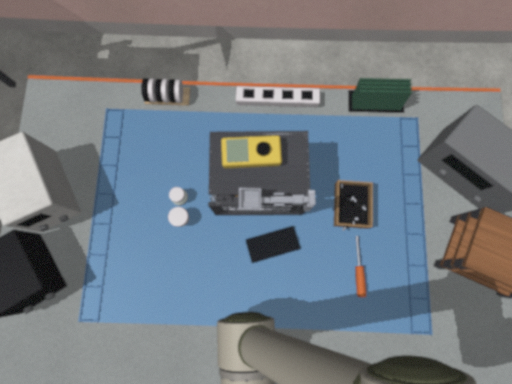

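Scene: cage at about (235,185), with the tray near (250,180) and the catch near (298,150). Top: cage at (260,170), tray around (250,198), hinge at the left (≈212,205). I'll enlarge both views around the latch.

```bash
python3 - <<'E'
import cv2,numpy as np
a=cv2.imread('pics/scene0.png')[120:250,160:320];b=cv2.imread('pics/top0.png')[170:235,195:330]
a=cv2.resize(a,None,fx=5,fy=5,interpolation=cv2.INTER_CUBIC)[:600];b=cv2.resize(b,None,fx=5.9,fy=5.9,interpolation=cv2.INTER_CUBIC)
cv2.imwrite('pics/sc.png',a[:,:800]);cv2.imwrite('pics/tc.png',b[:,:800])
E
```

```text
(no output)
```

View pics/sc.png

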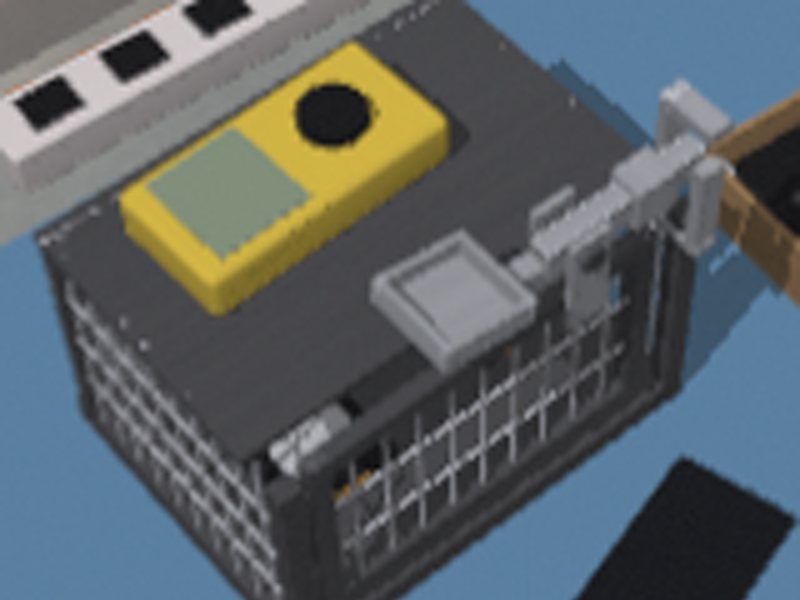

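View pics/tc.png

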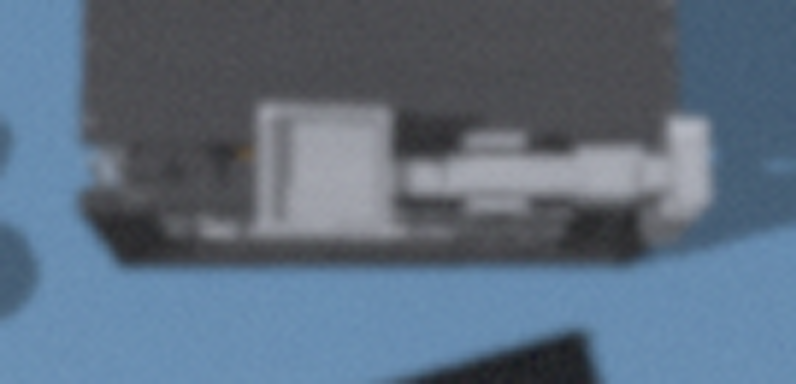

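```bash
python3 - <<'E'
from h import *
np.set_printoptions(precision=4,suppress=True)
S=lambda u,v:(160+u/5,120+v/5); T=lambda u,v:(195+u/5.9,170+v/5.9)
for nm,s,t in [('hl back corner',(372,290),(257,103)),('hl',(0,0),(0,0))][:0]: pass
# rim corners: top TL=(257,103) hinge/back; TR=(393,104) latch/back; BR=(393,236); BL=(255,236)
for nm,s,t in [('hinge-back',(372,288),(257,104)),('latch-back',(462,232),(392,104)),('latch-front',(537,296),(393,236)),('hinge-front',(445,368),(255,236)),('centre',(454,298),(325,170)),('barblock end',(704,140),(662,172))]:
    print(nm,*tri('scene',S(*s),'top',T(*t)))
for t in [(82,0),(82,140),(675,0),(672,110)]: print('roofedge',onz('top',*T(*t),.165))
for t in [(425,180),(655,172)]: print('bar',onz('top',*T(*t),.21))
for t in [(120,265),(625,263)]: print('front bottom',onz('top',*T(*t),.0))
E
```

```text
hinge-back [0.5954 0.0452 0.2213] 0.0005146593244421564
latch-back [ 0.5996 -0.0093  0.2136] 0.0009999614275138882
latch-front [ 0.5445 -0.0103  0.2222] 0.003993420706458167
hinge-front [0.5421 0.0443 0.2188] 0.001245074698969335
centre [0.5708 0.0173 0.2163] 0.00144139066336086
barblock end [ 0.5683 -0.1209  0.2277] 0.00843004087980637
roofedge [0.6526 0.1274 0.165 ]
roofedge [0.5899 0.1236 0.165 ]
roofedge [ 0.6612 -0.1323  0.165 ]
roofedge [ 0.6118 -0.1312  0.165 ]
bar [ 0.5686 -0.0241  0.21  ]
bar [ 0.5752 -0.118   0.21  ]
front bottom [0.56   0.1238 0.    ]
front bottom [ 0.5698 -0.1315  0.    ]
```

>>> jog_arm([
  [0.0275, 0.0363, 0.012],
  [0.0275, 0.0363, 0.012],
  [0.0275, 0.0363, 0.012],
  [0.0275, 0.0363, 0.012],
  [0.0275, 0.0363, 0.012],
], hand=[0, 0, 0, 0, 0], yaw=[0.0884, 0.0884, 0.0884, 0.0884, 0.0884], grip_force=30)

```text
time_s: 0.78
position: [0.2953, -0.3442, 0.3086]
tool_rot: [[0.742, 0.67, -0.0], [0.67, -0.742, 0.0], [0.0, -0.0, -1.0]]
ft_force: [-0.5, -0.2, -0.3]
grip_width: 0.0003
gripper_force: 0.0
```

>>> jog_arm([
  [0.0275, 0.0363, 0],
  [0.0275, 0.0363, 0],
  [0.0275, 0.0363, 0],
  [0.0275, 0.0363, 0],
  [0.0275, 0.0363, 0],
], hand=[0, 0, 0, 0, 0], yaw=[0.0884, 0.0884, 0.0884, 0.0884, 0.0884])

```text
time_s: 1.4
position: [0.4328, -0.1627, 0.3082]
tool_rot: [[0.384, 0.923, -0.0], [0.923, -0.384, 0.0], [0.0, -0.0, -1.0]]
ft_force: [-0.2, -0.5, 0.3]
grip_width: -0.0
gripper_force: 0.0
```

>>> jog_arm([
  [0.0275, 0.0363, 0],
  [0.0275, 0.0363, 0],
  [0.0275, 0.0363, 0],
  [0.0275, 0.0363, 0],
  [0.0, 0.0, 0],
], hand=[0, 0, 0, 0, 0], yaw=[0.0884, 0.0884, 0.0884, 0.0884, 0.0884])

```text
time_s: 2.02
position: [0.5431, -0.0166, 0.3075]
tool_rot: [[-0.051, 0.999, -0.001], [0.999, 0.051, 0.001], [0.001, -0.001, -1.0]]
ft_force: [-0.4, -0.9, -0.4]
grip_width: -0.0
gripper_force: 0.0
```

```bash
python3 - <<'E'
from h import *
np.set_printoptions(precision=4,suppress=True)
o=env.observe()['position'];im=snap('wrist','w1');print(o,cam('wrist')[1:])
print(proj('wrist',[.57,.0175,.209]),proj('wrist',o+np.array([0,0,-.017])))
b=cv2.resize(im[:,:,::-1],None,fx=1.5,fy=1.5,interpolation=cv2.INTER_CUBIC);cv2.imwrite('pics/w1b.png',b)
E
```

```text
[ 0.5431 -0.0166  0.3075] (array([0.5398, 0.0508, 0.4328]), array([[ 0.9986,  0.051 ,  0.0133],
       [ 0.0526, -0.9614, -0.27  ],
       [-0.001 ,  0.2703, -0.9628]]))
(np.float64(290.0871589536091), np.float64(155.08620797279517)) (np.float64(251.1840513272453), np.float64(243.50951547212136))
```

View pics/w1b.png

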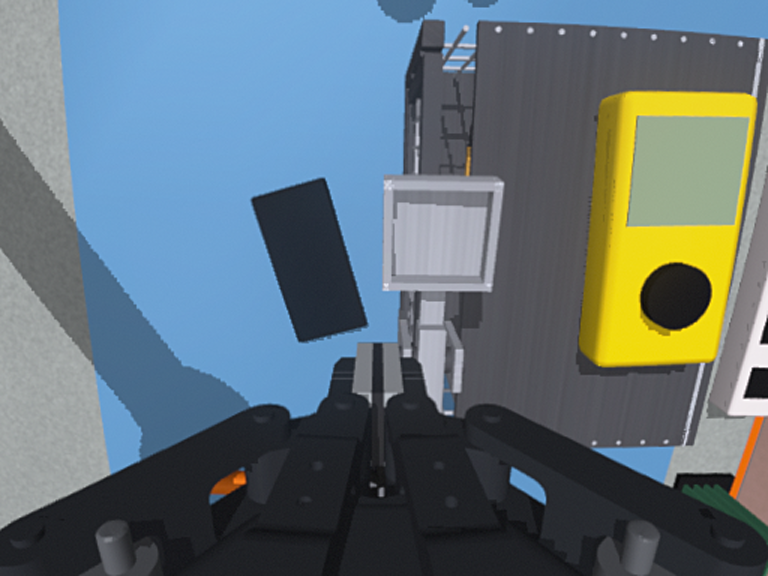

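```bash
python3 - <<'E'
from h import *
np.set_printoptions(precision=4,suppress=True)
f=lambda u,v,z:onz('wrist',u/1.5,v/1.5,z)
print('floor c',f(441,237,.209),f(441,234,.219))
for p,z in [((383,177),.224),((503,180),.224),((494,292),.217),((383,291),.217),((478,22),.165),((735,38),.165),((455,440),.165),((690,445),.165)]: print(p,f(*p,z))
E
```

```text
floor c [0.5731 0.0155 0.209 ] [0.5715 0.0185 0.219 ]
(383, 177) [0.5427 0.0434 0.224 ]
(503, 180) [0.5965 0.0452 0.224 ]
(494, 292) [ 0.6005 -0.009   0.217 ]
(383, 291) [ 0.5458 -0.0114  0.217 ]
(478, 22) [0.5897 0.1259 0.165 ]
(735, 38) [0.7366 0.1316 0.165 ]
(455, 440) [ 0.6019 -0.1288  0.165 ]
(690, 445) [ 0.7703 -0.1281  0.165 ]
```

>>> jog_arm([
  [0.0145, 0.017, 0],
  [0.014, 0.017, 0],
  [0, 0, -0.025],
  [0, 0, -0.025],
  [0, 0, -0.005],
], hand=[0, 0, 0, 0, 0], yaw=[0, 0, 0, 0, 0])

```text
time_s: 2.7
position: [0.57, 0.015, 0.2519]
tool_rot: [[-0.043, 0.999, -0.003], [0.999, 0.043, 0.001], [0.001, -0.003, -1.0]]
ft_force: [-0.8, -0.4, -0.6]
grip_width: -0.0001
gripper_force: 0.0
```

>>> jog_arm([
  [0, 0, -0.004],
  [0, 0, -0.004],
  [0, 0, -0.004],
  [0, 0, -0.004],
  [0, 0, 0],
], hand=[0, 0, 0, 0, 0], yaw=[0, 0, 0, 0, 0])

```text
time_s: 3.32
position: [0.5706, 0.0152, 0.2371]
tool_rot: [[-0.045, 0.999, -0.0], [0.999, 0.045, 0.0], [0.0, -0.0, -1.0]]
ft_force: [0.1, 0.1, -0.3]
grip_width: 0.0001
gripper_force: 0.0
```

>>> jog_arm([
  [0.001, 0.002, -0.003],
  [0, 0, -0.002],
  [0, 0, -0.002],
  [0, 0, -0.001],
  [0, 0, 0],
], hand=[0, 0, 0, 0, 0], yaw=[0, 0, 0, 0, 0])

```text
time_s: 3.95
position: [0.5717, 0.0172, 0.2293]
tool_rot: [[-0.045, 0.999, 0.0], [0.999, 0.045, 0.0], [0.0, 0.0, -1.0]]
ft_force: [0.6, 1.0, 1.5]
grip_width: -0.0
gripper_force: 0.6
```

>>> jog_arm([
  [0, 0, -0.001],
  [0, 0, -0.001],
  [0, 0, -0.001],
  [0, 0, -0.0],
  [0, 0, 0],
], hand=[0, 0, 0, 0, 0], yaw=[0, 0, 0, 0, 0])

```text
time_s: 4.58
position: [0.5716, 0.0171, 0.2263]
tool_rot: [[-0.045, 0.999, -0.0], [0.999, 0.045, -0.0], [-0.0, -0.0, -1.0]]
ft_force: [-0.9, 0.7, 1.8]
grip_width: 0.0001
gripper_force: 0.6
```

>>> jog_arm([
  [0, 0, -0.001],
  [0, 0, -0.001],
  [0, 0, 0],
  [0, 0, 0],
  [0, 0, 0],
], hand=[0, 0, 0, 0, 0], yaw=[0, 0, 0, 0, 0])

```text
time_s: 5.2
position: [0.5716, 0.0171, 0.2243]
tool_rot: [[-0.045, 0.999, -0.0], [0.999, 0.045, -0.0], [-0.0, -0.0, -1.0]]
ft_force: [-0.3, 0.6, 1.6]
grip_width: -0.0002
gripper_force: 0.8
```

```bash
python3 - <<'E'
from h import *
np.set_printoptions(precision=4,suppress=True)
S=lambda u,v:(160+u/5,120+v/5); T=lambda u,v:(195+u/5.9,170+v/5.9)
for s,t in [((682,80),(710,118)),((733,122),(712,207)),((712,137),(667,207)),((660,97),(667,118))]: print(*tri('scene',S(*s),'top',T(*t)))
s=env.observe();print(s['position'],s['ft_force'],s['gripper_force'])
E
```

```text
[ 0.5937 -0.1357  0.2349] 0.0020331204593610043
[ 0.5575 -0.1357  0.2379] 0.003207184893052389
[ 0.555  -0.1181  0.2427] 0.0005173584729495182
[ 0.5919 -0.1191  0.2365] 8.475625980098754e-05
[0.5716 0.0171 0.2243] [-0.3017  0.601   1.5679] 0.7656735799901071
```

>>> jog_arm([
  [0, 0, -0.0005],
  [0, 0, -0.0005],
  [0, 0, -0.0005],
  [0, 0, 0],
  [0, 0, 0],
], hand=[0, 0, 0, 0, 0], yaw=[0, 0, 0, 0, 0])

```text
time_s: 5.82
position: [0.5716, 0.0171, 0.2228]
tool_rot: [[-0.045, 0.999, -0.0], [0.999, 0.045, -0.0], [-0.0, -0.0, -1.0]]
ft_force: [0.1, 0.3, 2.2]
grip_width: 0.0
gripper_force: 0.8
```

>>> jog_arm([
  [0, 0, -0.0005],
  [0, 0, -0.0005],
  [0, 0, -0.0005],
  [0, 0, 0],
  [0, 0, 0],
], hand=[0, 0, 0, 0, 0], yaw=[0, 0, 0, 0, 0])

```text
time_s: 6.45
position: [0.5717, 0.0171, 0.2213]
tool_rot: [[-0.045, 0.999, -0.0], [0.999, 0.045, -0.0], [-0.0, -0.0, -1.0]]
ft_force: [-0.3, 0.4, 2.1]
grip_width: 0.0002
gripper_force: 0.8
```

>>> jog_arm([
  [0, 0, -0.0005],
  [0, 0, -0.0005],
  [0, 0, -0.0005],
  [0, 0, 0],
  [0, 0, 0],
], hand=[0, 0, 0, 0, 0], yaw=[0, 0, 0, 0, 0])

```text
time_s: 7.08
position: [0.5717, 0.0171, 0.2198]
tool_rot: [[-0.045, 0.999, -0.0], [0.999, 0.045, -0.0], [-0.0, -0.0, -1.0]]
ft_force: [-0.2, -0.4, 1.9]
grip_width: 0.0001
gripper_force: 0.8
```

>>> jog_arm([
  [0, 0, -0.0005],
  [0, 0, -0.0005],
  [0, 0, -0.0005],
  [0, 0, 0],
  [0, 0, 0],
], hand=[0, 0, 0, 0, 0], yaw=[0, 0, 0, 0, 0])

```text
time_s: 7.7
position: [0.5717, 0.0171, 0.2185]
tool_rot: [[-0.045, 0.999, 0.0], [0.999, 0.045, -0.0], [-0.0, 0.0, -1.0]]
ft_force: [-0.6, -1.6, 5.3]
grip_width: 0.0002
gripper_force: 2.3
```

>>> jog_arm([
  [0, 0, -0.0004],
  [0, 0, 0],
  [0, 0, 0],
  [0, 0, 0],
  [0, 0, 0],
], hand=[0, 0, 0, 0, 0], yaw=[0, 0, 0, 0, 0])

```text
time_s: 8.32
position: [0.5717, 0.0171, 0.2184]
tool_rot: [[-0.045, 0.999, 0.001], [0.999, 0.045, -0.0], [-0.0, 0.001, -1.0]]
ft_force: [-1.0, -0.7, 6.4]
grip_width: 0.0002
gripper_force: 3.3
```

>>> jog_arm([
  [0, 0, 0.0012],
  [0, 0, 0.0012],
  [-0.002, 0, 0],
  [-0.002, 0, 0],
  [-0.002, 0, 0],
], hand=[0, 0, 0, 0, 0], yaw=[0, 0, 0, 0, 0])

```text
time_s: 8.95
position: [0.5655, 0.0172, 0.2202]
tool_rot: [[-0.045, 0.999, -0.0], [0.999, 0.045, 0.0], [0.0, -0.0, -1.0]]
ft_force: [1.1, -0.5, 1.4]
grip_width: -0.0
gripper_force: 0.8
```

```bash
cat > arc.py <<'E'
from h import *
import sys
np.set_printoptions(precision=4,suppress=True)
s=env.observe();p=s['position'];print(s['time_s'],p,s['ft_force'])
H=np.array([.5677,.107]);off=np.array([-.0073,-.09])
phis=[float(a) for a in sys.argv[1:]]
q=p[:2]
for f in phis:
    a=.048-f;R=np.array([[np.cos(a),-np.sin(a)],[np.sin(a),np.cos(a)]])
    n=H+R@off;print(f,n,n-q);q=n
E
python3 arc.py 0 .03 .06 .1 .14 .18 .23 .28 .33 .38 .43
```

```text
8.95 [0.5655 0.0172 0.2202] [ 1.1217 -0.4873  1.4449]
0.0 [0.5647 0.0168] [-0.0007 -0.0005]
0.03 [0.562  0.0169] [-0.0027  0.0001]
0.06 [0.5593 0.0171] [-0.0027  0.0002]
0.1 [0.5557 0.0175] [-0.0036  0.0004]
0.14 [0.5522 0.0181] [-0.0036  0.0006]
0.18 [0.5486 0.0187] [-0.0035  0.0007]
0.23 [0.5442 0.0198] [-0.0044  0.0011]
0.28 [0.5399 0.0211] [-0.0043  0.0013]
0.33 [0.5356 0.0226] [-0.0043  0.0015]
0.38 [0.5315 0.0243] [-0.0042  0.0017]
0.43 [0.5274 0.0262] [-0.0041  0.0019]
```

>>> jog_arm([
  [-0.001, 0, 0],
  [-0.0025, 0, 0],
  [-0.0025, 0, 0],
  [0, 0, 0],
  [0, 0, 0],
], hand=[0, 0, 0, 0, 0], yaw=[0, -0.03, -0.03, 0, 0])

```text
time_s: 9.57
position: [0.5594, 0.0171, 0.2202]
tool_rot: [[0.015, 1.0, -0.001], [1.0, -0.015, -0.0], [-0.0, -0.001, -1.0]]
ft_force: [-0.7, -0.8, 2.2]
grip_width: 0.0001
gripper_force: 1.0
```

>>> jog_arm([
  [-0.0036, 0.0004, 0],
  [-0.0036, 0.0006, 0],
  [0, 0, 0],
  [0, 0, 0],
  [0, 0, 0],
], hand=[0, 0, 0, 0, 0], yaw=[-0.04, -0.04, 0, 0, 0])

```text
time_s: 10.2
position: [0.5524, 0.0181, 0.2203]
tool_rot: [[0.094, 0.996, -0.0], [0.996, -0.094, -0.0], [-0.0, -0.0, -1.0]]
ft_force: [-1.9, 0.1, 2.0]
grip_width: -0.0002
gripper_force: 1.0
```

```bash
python3 - <<'E'
from h import *
s=env.observe();print(s['position'],s['ft_force']);im=snap('wrist','w2')
cv2.imwrite('pics/w2b.png',cv2.resize(im[60:300,190:400,::-1],None,fx=2.5,fy=2.5,interpolation=cv2.INTER_CUBIC))
E
```

```text
[0.5524474  0.01812791 0.22026185] [-1.89525786  0.0814049   2.0253633 ]
```

View pics/w2b.png

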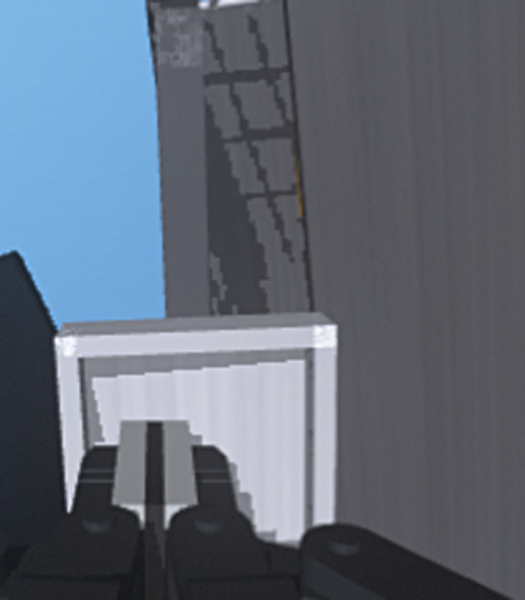

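The picture shows the gate partly swung. The fingertips (crop ≈155,460) are in the tray against its left (outer) rim, so I'll carry on along the arc.

>>> jog_arm([
  [-0.0035, 0.0007, 0],
  [-0.0044, 0.0011, 0],
  [-0.0043, 0.0013, 0],
  [-0.0043, 0.0015, 0],
  [0, 0, 0],
], hand=[0, 0, 0, 0, 0], yaw=[-0.04, -0.05, -0.05, -0.05, 0])

```text
time_s: 10.88
position: [0.5358, 0.0228, 0.2203]
tool_rot: [[0.28, 0.96, -0.0], [0.96, -0.28, 0.0], [0.0, -0.0, -1.0]]
ft_force: [-1.0, -0.7, 2.4]
grip_width: 0.0001
gripper_force: 1.0
```

```bash
python3 arc.py .4 .48 .56 .64 .72 .8 .88 .96 1.04 1.12 1.2 1.28 1.36 1.44 1.52
```

```text
10.875 [0.5358 0.0228 0.2203] [-0.9837 -0.6759  2.4468]
0.4 [0.5298 0.025 ] [-0.006   0.0022]
0.48 [0.5234 0.0283] [-0.0064  0.0033]
0.56 [0.5172 0.0321] [-0.0061  0.0038]
0.64 [0.5114 0.0364] [-0.0058  0.0043]
0.72 [0.506  0.0411] [-0.0055  0.0047]
0.8 [0.5009 0.0463] [-0.0051  0.0051]
0.88 [0.4962 0.0518] [-0.0046  0.0055]
0.96 [0.4921 0.0577] [-0.0042  0.0059]
1.04 [0.4884 0.0639] [-0.0037  0.0062]
1.12 [0.4852 0.0704] [-0.0032  0.0065]
1.2 [0.4825 0.0771] [-0.0027  0.0067]
1.28 [0.4804 0.084 ] [-0.0021  0.0069]
1.36 [0.4788 0.091 ] [-0.0016  0.0071]
1.44 [0.4778 0.0982] [-0.001   0.0072]
1.52 [0.4774 0.1054] [-0.0004  0.0072]
```

>>> jog_arm([
  [-0.006, 0.0022, 0],
  [-0.0064, 0.0033, 0],
  [-0.0061, 0.0038, 0],
  [-0.0058, 0.0043, 0],
  [-0.0055, 0.0047, 0],
], hand=[0, 0, 0, 0, 0], yaw=[-0.07, -0.08, -0.08, -0.08, -0.08])

```text
time_s: 11.5
position: [0.5064, 0.0408, 0.2204]
tool_rot: [[0.626, 0.78, 0.001], [0.78, -0.626, -0.001], [-0.0, 0.001, -1.0]]
ft_force: [0.2, -1.9, 2.0]
grip_width: 0.0001
gripper_force: 1.3
```

>>> jog_arm([
  [-0.0051, 0.0051, 0],
  [-0.0046, 0.0055, 0],
  [-0.0042, 0.0059, 0],
  [-0.0037, 0.0062, 0],
  [-0.0032, 0.0065, 0],
], hand=[0, 0, 0, 0, 0], yaw=[-0.08, -0.08, -0.08, -0.08, -0.08])

```text
time_s: 12.12
position: [0.4854, 0.0702, 0.2203]
tool_rot: [[0.88, 0.475, -0.0], [0.475, -0.88, -0.001], [-0.0, 0.0, -1.0]]
ft_force: [-0.4, -2.5, 1.5]
grip_width: -0.0003
gripper_force: 1.2
```

>>> jog_arm([
  [-0.0027, 0.0067, 0],
  [-0.0021, 0.0069, 0],
  [-0.0016, 0.0071, 0],
  [-0.001, 0.0072, 0],
  [-0.0004, 0.0072, 0],
], hand=[0, 0, 0, 0, 0], yaw=[-0.08, -0.08, -0.08, -0.08, -0.08])

```text
time_s: 12.75
position: [0.4775, 0.1054, 0.2202]
tool_rot: [[0.996, 0.094, -0.001], [0.094, -0.996, -0.0], [-0.001, 0.0, -1.0]]
ft_force: [-1.6, -2.2, 1.2]
grip_width: 0.0001
gripper_force: 1.3
```

```bash
python3 arc.py 1.52 1.57; python3 - <<'E'
from h import *
s=env.observe();print(s['position'],s['ft_force'],s['gripper_force']);im=snap('wrist','w3')
cv2.imwrite('pics/w3b.png',im[:,:,::-1])
E
```

```text
12.75 [0.4775 0.1054 0.2202] [-1.5527 -2.221   1.2002]
1.52 [0.4774 0.1054] [-0.0001  0.    ]
1.57 [0.4775 0.1099] [0.     0.0045]
[0.47750538 0.1053698  0.22020034] [-1.55269699 -2.22100406  1.20021157] 1.2868183649334242
```

View pics/w3b.png

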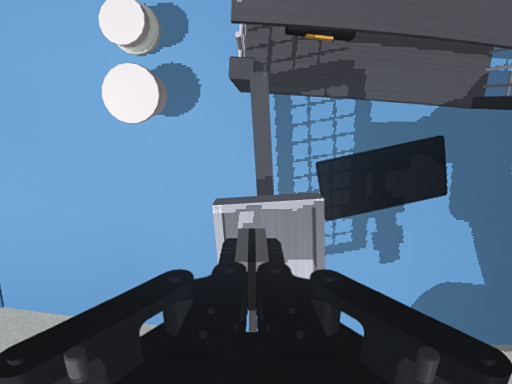

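The gate (rail from (255,75) to the tray at (268,235)) is nearly square to the cage front. Next I'll ease off the rim, let the bar down slowly and lift clear.

>>> jog_arm([
  [0, -0.002, 0.001],
  [0, -0.002, 0.002],
  [0, 0, 0.002],
  [0, 0, 0.002],
  [0, 0, 0.002],
], hand=[0, 0, 0, 0, 0], yaw=[0, 0, 0, 0, 0])

```text
time_s: 13.42
position: [0.4776, 0.1012, 0.2295]
tool_rot: [[0.995, 0.096, 0.0], [0.096, -0.995, -0.0], [0.0, 0.0, -1.0]]
ft_force: [0.1, 0.1, 1.2]
grip_width: -0.0003
gripper_force: 0.6
```

>>> jog_arm([
  [0, 0, 0.003],
  [0, 0, 0.004],
  [0, 0, 0.01],
  [0, 0, 0.025],
  [0, 0, 0.03],
], hand=[0, 0, 0, 0, 0], yaw=[0, 0, 0, 0, 0])

```text
time_s: 14.05
position: [0.4774, 0.1014, 0.3024]
tool_rot: [[0.995, 0.096, -0.001], [0.096, -0.995, 0.0], [-0.001, -0.0, -1.0]]
ft_force: [-0.1, 0.7, 0.4]
grip_width: 0.0001
gripper_force: 0.0
```

>>> jog_arm([
  [-0.02, -0.05, 0.01],
  [-0.02, -0.05, 0],
  [-0.02, -0.05, 0],
  [-0.0, -0.05, 0],
  [0, 0, 0],
], hand=[0, 0, 0, 0, 0], yaw=[0, 0, 0, 0, 0])

```text
time_s: 14.68
position: [0.4174, -0.1011, 0.3117]
tool_rot: [[0.996, 0.091, 0.0], [0.091, -0.996, -0.0], [0.0, 0.0, -1.0]]
ft_force: [-0.5, 0.4, -0.7]
grip_width: 0.0002
gripper_force: 0.0
```

```bash
python3 - <<'E'
from h import *
s=env.observe();print(s['time_s'],s['position'],s['ft_force'])
im=snap('scene','s2')
cv2.imwrite('pics/s2b.png',cv2.resize(im[100:320,130:390,::-1],None,fx=2.7,fy=2.7,interpolation=cv2.INTER_CUBIC))
E
```

```text
14.675 [ 0.41743666 -0.10114358  0.31170401] [-0.53037555  0.36820566 -0.69989945]
```

View pics/s2b.png

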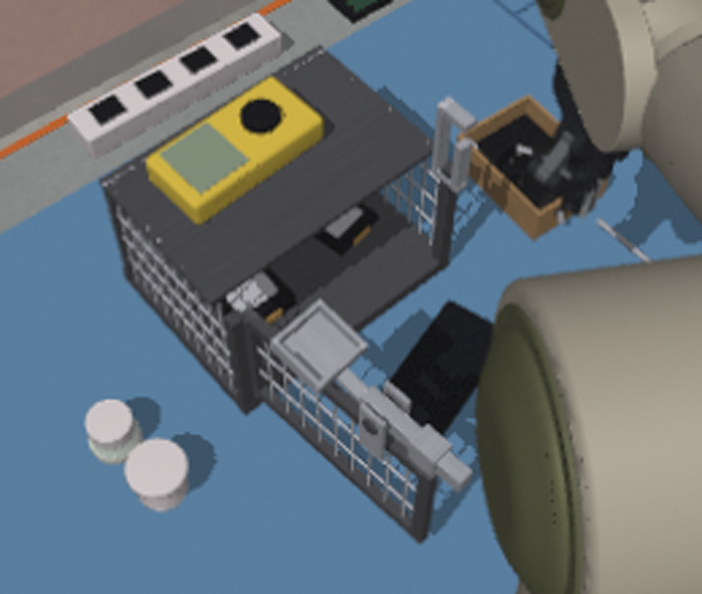

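The gate stands open, about square to the cage front (free edge at (430,520)). The bar is level at (440,455), and the meter, phone, jars and packs haven't moved. I'll hand in the job.

```bash
python3 -c "
from rig import env
print(env.close_job())"
```

```text
the job is handed in; nothing more can be done
None
```

The gate stands open at about 1.45 rad, estimated from the arm path and the pictures, with the bar looking level and the arm clear; the highest tool force I read was about 6.5 N, and the job was handed in at about 15 s (no verdict was returned).

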